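# Close the spice mill and hold its lid at pulse

### The job

The spice mill is loaded with nutmegs. Push its grounds drawer fully shut, then put the bayonet lid on the mill (lugs down through the green-marked notches, flange flat on the rim) and twist it clockwise half way to the lock, so that its pointers stand at the yellow marks, against the spring and never as far as the lock click. Finish while still gripping the lid and holding it at the yellow marks; leave the tin, bottle, mug, pepper jar and salt pot where they are.

Things in the scene. Friction and masses are not known exactly. Their poses are not given: they have to be found in the camera images.
- mill: Electric spice mill, dark green, fixed to the counter. Base 170 (x) x 140 (y) x 65 mm high; origin at the centre of its underside; z up, -x is the front with the drawer. On it, 20 mm to +x of the origin, a round collar, 112 mm outside diameter, up to z = 110 mm; inside, a steel lip 6 mm thick, 72 mm inside diameter, with two notches about 20 mm wide, at the +y and -y sides.
- mouth (a point): Centre of the collar's mouth, level with the rim and the lip's top (110 mm above the counter); axes as the mill's. Seated, the lid's underside is 15 mm below this point.
- green_mark (a point): Green mark on the rim outside the notch on the mill's +y side, 52 mm from the mouth's centre (another straight across, at -y). The lid enters when its x axis points at the green marks, either way round, with about 0.15 rad of play.
- yellow_mark (a point): Yellow mark on the rim, 45 deg clockwise (seen from above) from the green mark, towards the mill's +x, 52 mm from the mouth's centre (another straight across): half way, the pulse position. The red marks, locked, are 90 deg clockwise from the green ones, at the mill's +x and -x.
- drawer_knob (a point): Centre of the outer face of the drawer's bronze knob (24 mm diameter, standing 20 mm out from the 104 x 44 mm drawer front), 34 mm above the counter. Push it along the mill's +x. With the drawer shut it lies 105 mm to -x of the mill's origin.
- grounds_drawer (a joint): How far the drawer stands open (m): 0 is fully shut (a hard stop), up to 0.065. Slides with about 1.5 N of friction and stays where it is left.
- lid: Loose bayonet lid, about 160 g, plug down on the counter, left or right of the mill. Origin at the centre of its underside, z up. Plug 66 mm diameter (tapering to 58 in its lowest 7 mm), 0 to 15 mm high; black flange 92 mm diameter, 15 to 21 mm; orange grip bar on it, 70 mm along the lid's x, 14 mm wide, up to 50 mm high. A half turn about z makes no difference.
- lid_lug (a point): Outer end of the brass lug on the lid's +x side (another at -x), 41 mm from the lid's axis, 4.5 mm above its underside; lugs 8 mm wide, 5 mm thick, under the bar's ends and the white pointers on the flange. Seated, they turn beneath the lip with 2 mm of play up and down.
- pulse_ring (a joint): Turn of the sprung ring inside the collar (rad), 0 at rest, growing clockwise seen from above. The lugs meet it after about 0.18 rad of turn and push it: about 0.60 at the yellow marks. Its spring (0.06 N m at rest, 0.11 at the yellow marks) turns the lid back when let go. The lock's click is felt from about 1.0 and is passed at 1.17.
- spice_tin: Closed steel can, 68 mm diameter, 50 mm high, a bystander; on whichever side the lid is not. Origin at the centre of its underside.
- sauce_bottle: Bottle with green cap, 52 mm diameter, 110 mm high, right; a bystander. Origin at the centre of its underside.
- mug: Blue mug, 80 mm diameter, 90 mm high, left; a bystander. Origin at the centre of its underside.
- pepper_jar: Amber jar with steel cap, 52 mm diameter, 90 mm high, left; a bystander. Origin at the centre of its underside.
- salt_pot: White pot with wood-coloured cap, 48 mm diameter, 80 mm high, far right; a bystander. Origin at the centre of its underside.

How it is judged:
On the way, in this order (a step that is already met when the one before it is completed fails the run):
1. the drawer is pushed fully shut (value of joint grounds_drawer below 0.004 m), for 0.2 s.
2. the lid sits in the collar with its lugs through the notches, not yet turned to the pulse position (horizontal distance between lid and mouth below 0.006 m and z of lid in the frame of mouth below -0.0115 m and angle between the x axis of lid and the y axis of mill, either way round below 0.45 rad and angle between lid's own z axis and vertical below 0.08 rad), for 0.1 s.
At the end, for the whole second after the job is handed in: Drawer within 5 mm of shut; lid seated flat (centred within 6 mm, underside 11.5 to 18 mm below the rim, tilt under 0.08 rad), turned clockwise to within 10 degrees of the yellow marks, ring at 0.40 to 0.80 rad, still, and gripped by the fingers with over 2 N (value of joint grounds_drawer below 0.005 m and horizontal distance between lid and mouth below 0.006 m and z of lid in the frame of mouth between -0.018 and -0.0115 m and angle between lid's own z axis and vertical below 0.08 rad and angle between the x axis of lid and the y axis of mill, either way round between 0.61 and 0.96 rad and value of joint pulse_ring between 0.4 and 0.8 rad and angular speed of lid below 0.15 rad/s and contact force between the fingers and lid above 2 N); the arm keeps its last pose, push and grip.
It fails at once if the lid is twisted past the lock click (value of joint pulse_ring above 1.17 rad).
It fails at once if a bystander is pushed more than 30 mm (distance of any of spice_tin, sauce_bottle, mug, pepper_jar, salt_pot from where it was at the start of the episode above 0.03 m).
It also fails if it takes over 56 s, if anything falls off the work surface, if the arm or the gripper's body presses on something with over 40 N, if the wrist force passes 120 N, or if a joint passes its speed limit or range.

### The arm

A 6-joint arm with a two-finger parallel gripper is mounted at the origin on the work surface. World frame = base frame: x ahead of the robot, y to its left, z up, the work surface at z = 0. Lengths are in m, angles in rad, forces in N, time in s.
With the tool pointing down it reaches from about 0.25 to 0.775 m from the base axis. Payload 4 kg.
Tool frame: the origin (TCP) lies at the very end of the fingers, on their centre line; the grasp point (between the pads) lies 19 mm behind it (robot.tcp_to_grasp is the distance from the TCP to the grasp point, in m); z points along the fingers, y is the line along which they close (so a half turn about z gives the same grasp; the last joint's range is limited). The gripper opens to 94 mm and grips with 3 to 60 N. Pads are 16 mm wide; open, the fingers measure 119 mm over their backs; the gripper's body (75 mm by 177 mm) begins 78 mm behind the grasp point.
Start: joints at [1.149, 0.087, 1.371, -0, 1.684, -0.103], TCP at [0.172, 0.522, 0.206] pointing down, gripper open.
Joint ranges: [-3.1, 3.1], [-0.76, 2.03], [0.27, 2.55], [-1.08, 4.22], [0.17, 2.65], [-2.57, 2.57]. Speed limits (rad/s): [2.79, 2.79, 3.14, 3.14, 3.14, 3.14].

### API

Orientations are given as [roll, pitch, yaw] about the fixed x, y, z axes, in that order (R = Rz(yaw) Ry(pitch) Rx(roll)).
In Python, from bench import robot gives the robot as it stands.
- The arm moves only by the shell command python3 nudge.py 'ROWS'. ROWS is a JSON object whose key "segments" holds a list of rows, 1 to 20 of them, each of 5 numbers: the finger opening in m, then dx, dy, dz in fractions of the full range, 1 being 0.8 m, then a turn about the tool's z in a scale on which 1.0 is pi rad; each row shifts and turns the commanded pose from where the row before left it, along the tool's axes as they then stand; what a row does not reach is not made up. A row lasts 1/12 s, in which the tool goes at most 0.0417 m and 0.125 rad, less where a joint would pass 70% of its speed; a pose out of reach is approached as far as the arm can. The fingers move at their own pace and stop on an object; the grip force is fixed at half the most. Time passes only in rows, so rows that do not move let the fingers close. It prints the time, the measured TCP pose, the force, the opening and the grip force at its end. No shift or turn number may pass 1 either way. Input that does not fit is refused with a message, and nothing moves.
- robot.get_obs(): the state, without advancing time (a new reading comes with each control period).
- robot.snapshot(name): name is "side" or "top" or "wrist"; returns a dict with "color" (400x640x3 uint8, blue, green, red), "fx", "fy", "cx", "cy" (pixels), "k1" (the pictures are not rectified: a ray, as slopes to the right and down, at radius r is drawn at 1 + k1 r^2 times it, then the intrinsics apply), "extrinsics" (4x4, takes a point from world to camera coordinates). Camera axes: x right, y down, z forward; pixel columns grow to the right and rows downward; lengths in m; the calibration is good to about 2 mm. A picture is of the moment at which its call begins. There is no depth.
- robot.close_job(): hands the job in; it is judged then, once.
The state is a dict: "time": time; "joint_positions": joint angles; "qvel": joint speeds; "joint_torque": joint torques, N m; "tool_pos": TCP position; "ee_rot": TCP orientation; "wrist_force": force on the tool from outside, world axes, zero at the start; "wrist_torque": the same for the moment, N m; "width": finger opening in m; "finger_force": force on a finger pad.
Only numpy, scipy, OpenCV 4.12 (cv2) and the standard library are available. Lean on these libraries where they do the work, as an engineer would, in place of code of your own. Each camera call takes 0.05 s, during which the arm holds its last target. There are 200 camera calls.

## Working session

There is one attempt and no reset: what is moved stays moved. The work goes in short steps, Python scripts to look and compute and a shell command to move; the robot and the scene stay as the last step left them, time stands still between calls to the robot, and variables do not carry over. Pictures are saved under pics/ and viewed, at most 10 in all, crops included, and the job is handed in when it is done.

```bash
ls; mkdir -p pics
python3 - <<'E'
from bench import robot
import cv2,numpy as np
for n in("top","side"):
    s=robot.snapshot(n);cv2.imwrite(f"pics/{n}0.png",s["color"])
    print(n,s["fx"],s["fy"],s["cx"],s["cy"],s["k1"],np.round(s["extrinsics"],4).tolist())
o=robot.get_obs();print(o["time"],o["tool_pos"],o["ee_rot"],o["width"])
E
```

```text
bench.py
nudge.py
pics
top 415.0986615659334 415.0986615659334 317.6787757315327 202.70581414334148 -0.04843330041786908 [[-0.018, -0.9998, -0.0013, -0.0095], [-0.9793, 0.0179, -0.2016, 0.5482], [0.2015, -0.0023, -0.9795, 1.1225], [0.0, 0.0, 0.0, 1.0]]
side 517.0022171337298 517.0022171337298 326.000680849312 193.76763378465583 -0.05149664056134339 [[-0.9999, -0.0124, -0.0005, 0.5397], [-0.0059, 0.5154, -0.8569, 0.0913], [0.0109, -0.8569, -0.5154, 1.2948], [0.0, 0.0, 0.0, 1.0]]
0.1 [0.17218519 0.52183442 0.20445005] [-3.13964720e+00 -2.10336959e-04  2.82277685e+00] 0.0940200405691192
```

View pics/top0.png

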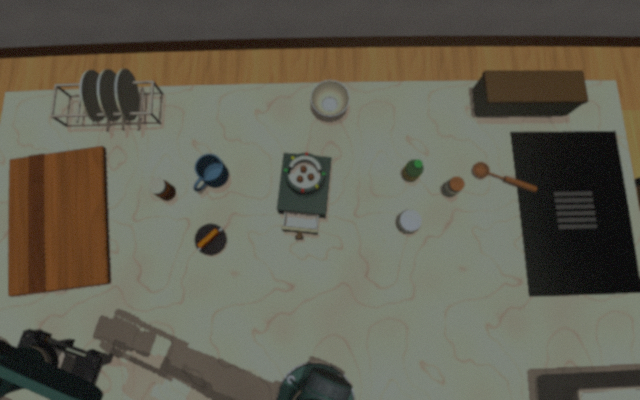

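View pics/side0.png

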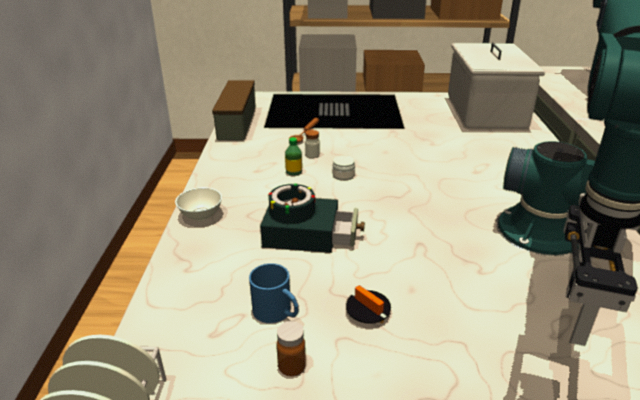

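Top view: mill at about (304,185), drawer open with its knob at (299,237), and lid at (211,239) with the bar tilted. Tin is at (409,221), on the right. I'll enlarge both views.

Run:
```python
import cv2,numpy as np
t=cv2.imread("pics/top0.png");s=cv2.imread("pics/side0.png")
a=cv2.resize(t[145:265,185:345],None,fx=5,fy=5,interpolation=cv2.INTER_CUBIC)
a=cv2.convertScaleAbs(a,alpha=1.6)
cv2.imwrite("pics/top1.png",a)
b=cv2.resize(s[180:330,245:405],None,fx=4,fy=4,interpolation=cv2.INTER_CUBIC)
cv2.imwrite("pics/side1.png",b)
```

```text
(no output)
```

View pics/top1.png

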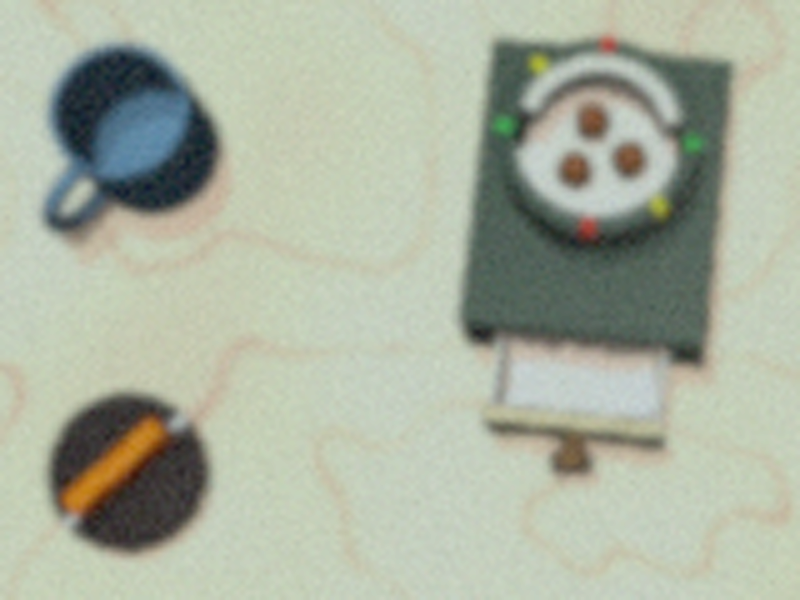

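View pics/side1.png

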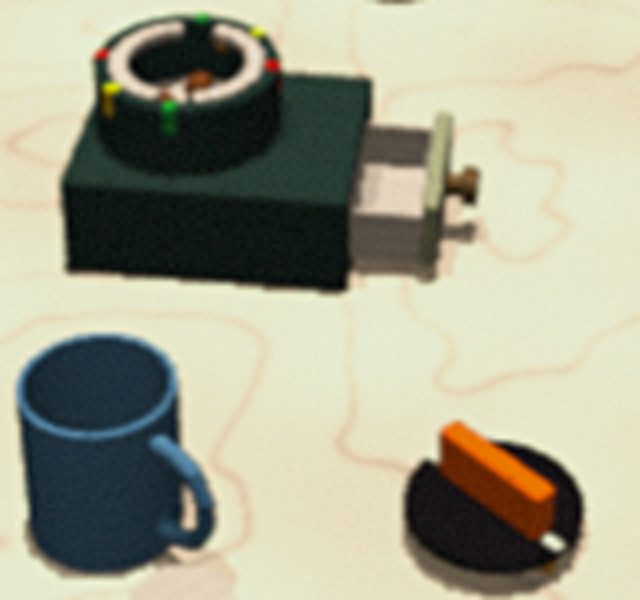

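Top crop: green marks (504,125) and (694,144), red (608,44) and (588,229), yellow (540,64) and (660,207). Lid pointers are at (180,421) and (70,521), knob end at about (570,470). Side crop: green (202,19), yellow (258,33), red (100,55) and (272,65), knob face (475,186), flange centre about (494,506).

```bash
cat > h.py <<'E'
import numpy as np,cv2
from bench import robot
def onplane(s,uv,z):
    """pixels -> world xy on height z"""
    K=np.array([[s["fx"],0,s["cx"]],[0,s["fy"],s["cy"]],[0,0,1]])
    n=cv2.undistortPoints(np.array(uv,float).reshape(-1,1,2),K,np.array([s["k1"],0,0,0.]))[:,0]
    E=s["extrinsics"];R,t=E[:3,:3],E[:3,3];c=-R.T@t
    d=np.c_[n,np.ones(len(n))]@R
    return (c+d*((z-c[2])/d[:,2])[:,None])[:,:2]
E
python3 - <<'E'
from h import *
t=robot.snapshot("top");s=robot.snapshot("side")
T=lambda l,z:onplane(t,(np.array(l)+.5)/5-.5+[185,145],z)
S=lambda l,z:onplane(s,(np.array(l)+.5)/4-.5+[245,180],z)
np.set_printoptions(precision=4,suppress=True)
m=T([(504,125),(694,144),(608,44),(588,229),(540,64),(660,207)],.11)
print("top marks",m,m.mean(0)); 
for i in(0,2,4): d=m[i]-m[i+1];print(np.linalg.norm(d),np.degrees(np.arctan2(d[1],d[0])))
n=S([(169,103),(202,19),(100,55),(272,65),(258,33),(110,88)],.11)
print("side marks",n,n.mean(0))
for i in(0,2,4): d=n[i]-n[i+1];print(np.linalg.norm(d),np.degrees(np.arctan2(d[1],d[0])))
print("knob",T([(570,470)],.034),S([(475,186)],.034))
p=T([(180,421),(70,521)],.021);d=p[0]-p[1]
print("lid ptr",p,p.mean(0),np.linalg.norm(d),np.degrees(np.arctan2(d[1],d[0])),"flange",T([(130,471)],.021))
b=T([(152,424),(75,497)],.05);d=b[0]-b[1];print("bar top", b.mean(0),np.degrees(np.arctan2(d[1],d[0])))
print("side lid",S([(494,506),(552,541)],.021)); b=S([(447,428),(551,494)],.05);print(b)
E
```

```text
top marks [[ 0.6315  0.0678]
 [ 0.6187 -0.0365]
 [ 0.6771  0.01  ]
 [ 0.5718  0.0222]
 [ 0.6662  0.0478]
 [ 0.5834 -0.0172]] [0.6248 0.0157]
0.10512862886817466 83.0130657326668
0.10600443681079022 -6.59986306409758
0.1052908293587829 38.15185418070109
side marks [[ 0.6289  0.0649]
 [ 0.6161 -0.0319]
 [ 0.6744  0.0118]
 [ 0.5711  0.0221]
 [ 0.5809 -0.0153]
 [ 0.6646  0.049 ]] [0.6227 0.0168]
0.09767368542473036 82.44381202281224
0.10373841762556708 -5.710876988008363
0.10547928823865114 -142.4533326226953
knob [[0.4493 0.0366]] [[0.4488 0.0366]]
lid ptr [[0.4832 0.2629]
 [0.4262 0.325 ]] [0.4547 0.294 ] 0.08418337679192434 -47.44851878601704 flange [[0.4545 0.2912]]
bar top [0.4572 0.2931] -46.13956123874098
side lid [[0.4517 0.2995]
 [0.4246 0.3239]]
[[0.4752 0.2744]
 [0.4266 0.3218]]
```

```bash
cat >> h.py <<'E'
def plan(x,y,z,yaw_deg):
    """displacement in present tool axes, turn about tool z, to reach a tool-down pose"""
    from scipy.spatial.transform import Rotation as Ro
    o=robot.get_obs();R=Ro.from_euler("xyz",o["ee_rot"]).as_matrix()
    d=R.T@(np.array([x,y,z])-o["tool_pos"]);turn=(o["ee_rot"][2]-np.radians(yaw_deg)+np.pi)%(2*np.pi)-np.pi
    c,s=np.cos(turn),np.sin(turn)
    print("now axes",np.round(d,4),"after turn",np.round([c*d[0]+s*d[1],-s*d[0]+c*d[1],d[2]],4),"turn",round(turn,4),"t",o["time"],"w",round(o["width"],4),"F",np.round(o["wrist_force"],1),"ff",np.round(o["finger_force"],1))
E
python3 -c "
from h import *
plan(.411,.041,.15,173.3)"
```

```text
now axes [-0.3775 -0.3818  0.0552] after turn [-0.2933 -0.4498  0.0552] turn -0.2019 t 0.2 w 0.0941 F [ 0.1  1.1 -0.6] ff 0.0
```

Careful with the scale: shifts go in shares of 0.8 m and turns go in shares of pi rad. That gives: -0.0239 m / 0.8 = -0.0299, -0.0236 m / 0.8 = -0.0295, -0.1 rad / 3.1416 = -0.0318.

```bash
python3 nudge.py '{"segments": [[0, -0.0295, -0.0299, 0.0043, 0], [0, -0.0295, -0.0299, 0.0043, 0], [0, -0.0295, -0.0299, 0.0043, 0], [0, -0.0295, -0.0299, 0.0043, 0], [0, -0.0295, -0.0299, 0.0043, 0], [0, -0.0295, -0.0299, 0.0043, 0], [0, -0.0295, -0.0299, 0.0043, 0], [0, -0.0295, -0.0299, 0.0043, 0], [0, -0.0295, -0.0299, 0.0043, 0], [0, -0.0295, -0.0299, 0.0043, 0], [0, -0.0295, -0.0299, 0.0043, 0], [0, -0.0295, -0.0299, 0.0043, 0], [0, -0.0295, -0.0299, 0.0043, 0], [0, -0.0295, -0.0299, 0.0043, 0], [0, -0.0295, -0.0299, 0.0043, 0], [0, -0.0295, -0.0299, 0.0043, 0], [0, 0, 0, 0, -0.0318], [0, 0, 0, 0, -0.0318], [0, 0, 0, 0, 0], [0, 0, 0, 0, 0]]}'; python3 -c "
from h import *
plan(.411,.041,.024,173.3)"
```

```text
time: 1.87
tool_pos: [0.411, 0.0407, 0.1509]
ee_rot: [3.141, -0.0, 3.02]
wrist_force: [0.4, 0.9, -0.2]
width: 0.001
finger_force: 0.0
now axes [-0.      0.0003  0.1269] after turn [-0.      0.0003  0.1269] turn -0.0047 t 1.8667 w 0.001 F [ 0.4  0.9 -0.2] ff 0.0
```

Scaled: 0.026 m / 0.8 = 0.0325, 0.025 m / 0.8 = 0.0313.

```bash
python3 nudge.py '{"segments": [[0, 0, 0, 0.0313, 0], [0, 0, 0, 0.0313, 0], [0, 0, 0, 0.0313, 0], [0, 0, 0, 0.0325, 0], [0, 0, 0, 0.0325, 0], [0, 0, 0, 0, 0], [0, -0.015, 0, 0, 0], [0, -0.015, 0, 0, 0], [0, -0.0125, 0, 0, 0], [0, -0.0125, 0, 0, 0], [0, -0.0125, 0, 0, 0], [0, -0.0125, 0, 0, 0], [0, -0.01, 0, 0, 0], [0, -0.005, 0, 0, 0], [0, 0, 0, 0, 0]]}'; python3 -c "
from h import *
plan(.492,.0315,.024,173.3)"
```

```text
time: 3.12
tool_pos: [0.488, 0.0315, 0.0242]
ee_rot: [-3.141, 0.002, 3.022]
wrist_force: [-0.1, 0.4, 0.3]
width: 0.0005
finger_force: 0.0
now axes [-0.004   0.0005  0.0002] after turn [-0.004   0.0005  0.0002] turn -0.0022 t 3.1167 w 0.0005 F [-0.1  0.4  0.3] ff 0.0
```

Scaled: -0.002 m / 0.8 = -0.0025.

```bash
python3 nudge.py '{"segments": [[0, -0.0025, 0, 0, 0], [0, -0.0025, 0, 0, 0], [0, 0, 0, 0, 0]]}'; python3 nudge.py '{"segments": [[0, -0.0025, 0, 0, 0], [0, -0.0013, 0, 0, 0], [0, 0, 0, 0, 0]]}'
```

```text
time: 3.37
tool_pos: [0.4887, 0.0314, 0.0239]
ee_rot: [-3.141, -0.004, 3.023]
wrist_force: [-4.4, 0.8, 5.3]
width: 0.0
finger_force: 2.7
time: 3.62
tool_pos: [0.4887, 0.0314, 0.0239]
ee_rot: [-3.141, -0.011, 3.023]
wrist_force: [-12.2, 1.1, 10.5]
width: 0.0005
finger_force: 6.5
```

Scaled: -0.04 m / 0.8 = -0.05, -0.03 m / 0.8 = -0.0375.

```bash
python3 nudge.py '{"segments": [[0, 0, 0, 0, 0], [0, 0.025, 0, 0, 0], [0, 0.025, 0, 0, 0], [0.06, 0.0125, 0, -0.0375, 0], [0.06, 0, 0, -0.05, 0], [0.06, 0, 0, -0.05, 0], [0.06, 0, 0, 0, 0]]}'
python3 - <<'E'
from h import *
plan(.4555,.2935,.11,133.3)
t=robot.snapshot("top");s=robot.snapshot("side")
a=cv2.resize(t["color"][145:265,185:345],None,fx=4,fy=4,interpolation=cv2.INTER_CUBIC)
b=cv2.resize(s["color"][200:260,245:405],(640,120*2-120+120),interpolation=cv2.INTER_CUBIC)
a=a[:360];cv2.imwrite("pics/c2.png",np.vstack([cv2.convertScaleAbs(a,alpha=1.5),b]))
E
```

```text
time: 4.2
tool_pos: [0.4489, 0.0366, 0.1431]
ee_rot: [3.14, 0.017, 3.023]
wrist_force: [1.1, 0.5, -0.2]
width: 0.0237
finger_force: 0.0
now axes [0.0244 0.2558 0.0329] after turn [0.1828 0.1806 0.0329] turn 0.6963 t 4.2 w 0.0237 F [ 1.1  0.5 -0.2] ff 0.0
```

View pics/c2.png

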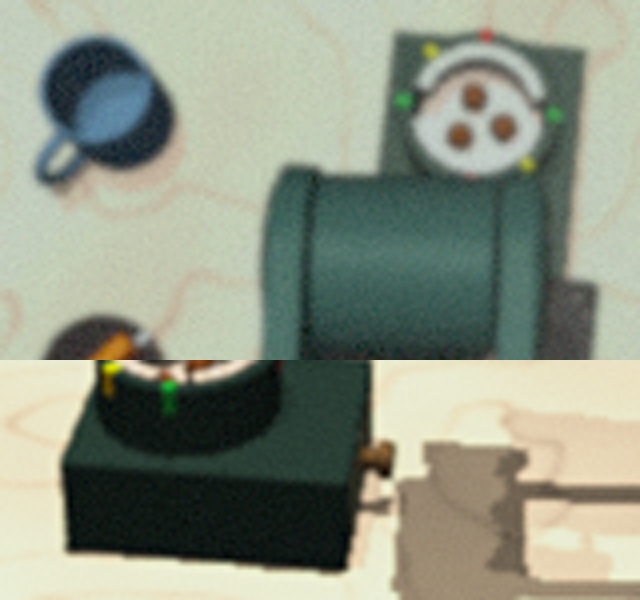

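The crop shows the drawer flush with the base front, with only the knob standing out at (380,459). It's shut. Next I go above the lid and check with the wrist camera.

Scaled: 0.032 m / 0.8 = 0.04, 0.0031 m / 0.8 = 0.0039, 0.116 rad / 3.1416 = 0.0369.

```bash
python3 nudge.py '{"segments": [[0.09, 0.0039, 0.04, 0, 0], [0.09, 0.0039, 0.04, 0, 0], [0.09, 0.0039, 0.04, 0, 0], [0.09, 0.0039, 0.04, 0, 0], [0.09, 0.0039, 0.04, 0, 0], [0.09, 0.0038, 0.04, 0, 0], [0.09, 0.0038, 0.04, 0, 0], [0.09, 0.0038, 0.04, 0, 0], [0.09, 0, 0, 0, 0.0369], [0.09, 0, 0, 0, 0.0369], [0.09, 0, 0, 0, 0.0369], [0.09, 0, 0, 0, 0.0369], [0.09, 0, 0, 0, 0.0369], [0.09, 0, 0, 0, 0.0369], [0.09, 0, 0, 0, 0], [0.09, 0, 0, 0, 0]]}'
python3 - <<'E'
from h import *
plan(.4555,.2935,.025,133.3)
w=robot.snapshot("wrist");cv2.imwrite("pics/w3.png",w["color"])
E
```

```text
time: 5.63
tool_pos: [0.4491, 0.2935, 0.1321]
ee_rot: [-3.139, -0.001, 2.33]
wrist_force: [0.0, -0.7, -0.5]
width: 0.0898
finger_force: 0.0
now axes [-0.0045  0.005   0.1071] after turn [-0.0045  0.005   0.1071] turn 0.0031 t 5.6333 w 0.0898 F [ 0.  -0.7 -0.5] ff 0.0
```

View pics/w3.png

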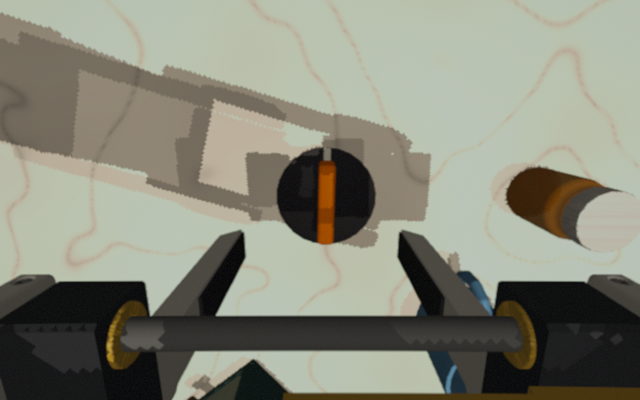

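Wrist: flange spans columns 277–376 and rows 147–244, with centre about (326.5,195.5) and far pointer tip at (327,153). The bar lies along the image's vertical.

Run:
```python
from h import *
w=robot.snapshot("wrist")
p=onplane(w,[(326.5,195.5),(327,153),(277,195.5),(376,195.5)],.021);print(p,np.linalg.norm(p[2]-p[3]))
# orange bar axis by its colour
hsv=cv2.cvtColor(w["color"],cv2.COLOR_BGR2HSV);m=cv2.inRange(hsv,(5,180,150),(18,255,255));m[:,:290]=0;m[:,370:]=0;m[:150]=0;m[250:]=0
v,u=np.nonzero(m);top=[]
for r in(175,185,195,205,215,225,235): c=u[v==r];top.append(((c.min()+c.max())/2,r)) ; print(r,c.min(),c.max())
q=onplane(w,top,.05);d=q[0]-q[-1];print(q[0],q[-1],np.degrees(np.arctan2(d[1],d[0])))
plan(*p[0],.025,133.3)
```

```text
[[0.45199411 0.297558  ]
 [0.42539891 0.32604254]
 [0.41895856 0.26621892]
 [0.48498741 0.32885278]] 0.09100994329544308
175 321 331
185 321 331
195 320 331
205 320 331Traceback (most recent call last):
  File "<stdin>", line 7, in <module>
    return umr_minimum(a, axis, None, out, keepdims, initial, where)
ValueError: zero-size array to reduction operation minimum which has no identity
```

```bash
python3 -c "
from h import *
plan(.4528,.2965,.025,133.1)"
```

```text
now axes [-0.0003  0.0046  0.1079] after turn [-0.0003  0.0046  0.1079] turn 0.0059 t 5.7333 w 0.0902 F [-0.1  0.   0.6] ff 0.0
```

Scaled: 0.03 m / 0.8 = 0.0375, 0.025 m / 0.8 = 0.0313, 0.006 rad / 3.1416 = 0.0019.

```bash
python3 nudge.py '{"segments": [[0.09, 0, 0.0058, 0.0313, 0.0019], [0.07, 0, 0, 0.0375, 0], [0.06, 0, 0, 0.0375, 0], [0.05, 0, 0, 0.0188, 0], [0.05, 0, 0, 0.0088, 0], [0.04, 0, 0, 0, 0], [0, 0, 0, 0, 0], [0, 0, 0, 0, 0], [0, 0, 0, 0, 0], [0, 0, 0, 0, 0], [0, 0, 0, 0, 0], [0, 0, 0, 0, 0]]}'
```

```text
time: 6.73
tool_pos: [0.4536, 0.2974, 0.0278]
ee_rot: [3.14, 0.0, 2.321]
wrist_force: [0.4, -0.6, 0.1]
width: 0.02
finger_force: 0.0
```

Scaled: -0.03 m / 0.8 = -0.0375, -0.02 m / 0.8 = -0.025.

```bash
python3 nudge.py '{"segments": [[0, 0, 0, -0.025, 0], [0, 0, 0, -0.0375, 0], [0, 0, 0, -0.0375, 0], [0, 0, 0, -0.0375, 0], [0, 0, 0, -0.0375, 0], [0, 0, 0, -0.025, 0], [0, 0, 0, 0, 0]]}'
python3 - <<'E'
from h import *
plan(.624,.016,.18,83.3)
E
```

```text
time: 7.32
tool_pos: [0.4556, 0.2984, 0.1929]
ee_rot: [3.131, 0.003, 2.321]
wrist_force: [0.7, 0.6, 0.3]
width: 0.0132
finger_force: 29.9
now axes [-0.3214 -0.0694  0.0131] after turn [-0.2609  0.2001  0.0131] turn 0.8671 t 7.3167 w 0.0132 F [0.7 0.6 0.3] ff 29.9
```

Scaled: -0.0268 m / 0.8 = -0.0335, -0.0058 m / 0.8 = -0.0073.

```bash
python3 nudge.py '{"segments": [[0, -0.0335, -0.0073, 0, 0], [0, -0.0335, -0.0073, 0, 0], [0, -0.0335, -0.0073, 0, 0], [0, -0.0335, -0.0073, 0, 0], [0, -0.0335, -0.0073, 0, 0], [0, -0.0335, -0.0073, 0, 0], [0, -0.0335, -0.0073, 0, 0], [0, -0.0335, -0.0073, 0, 0], [0, -0.0335, -0.0073, 0, 0], [0, -0.0335, -0.0073, 0, 0], [0, -0.0335, -0.0073, 0, 0], [0, -0.0335, -0.0073, 0, 0]]}'; python3 nudge.py '{"segments": [[0, 0, 0, 0, 0.0347], [0, 0, 0, 0, 0.0347], [0, 0, 0, 0, 0.0347], [0, 0, 0, 0, 0.0347], [0, 0, 0, 0, 0.0347], [0, 0, 0, 0, 0.0347], [0, 0, 0, 0, 0.0347], [0, 0, 0, 0, 0.0347], [0, 0, 0, 0, 0], [0, 0, 0, 0, 0], [0, 0, 0, 0, 0]]}'
python3 - <<'E'
from h import *
plan(.624,.016,.18,83.3)
w=robot.snapshot("wrist");s=robot.snapshot("side")
b=cv2.resize(s["color"][60:240,220:400],(600,600),interpolation=cv2.INTER_CUBIC)
cv2.imwrite("pics/s4.png",b);cv2.imwrite("pics/w4.png",w["color"])
E
```

```text
time: 8.32
tool_pos: [0.6211, 0.0132, 0.1842]
ee_rot: [-3.139, -0.003, 2.321]
wrist_force: [-0.2, 1.1, -1.7]
width: 0.0138
finger_force: 29.9
time: 9.23
tool_pos: [0.621, 0.0145, 0.1856]
ee_rot: [-3.139, 0.0, 1.451]
wrist_force: [0.7, 0.1, -2.3]
width: 0.0131
finger_force: 29.9
now axes [0.0019 0.0028 0.0056] after turn [0.0019 0.0028 0.0056] turn -0.0028 t 9.2333 w 0.0131 F [ 0.7  0.1 -2.3] ff 29.9
```

View pics/w4.png

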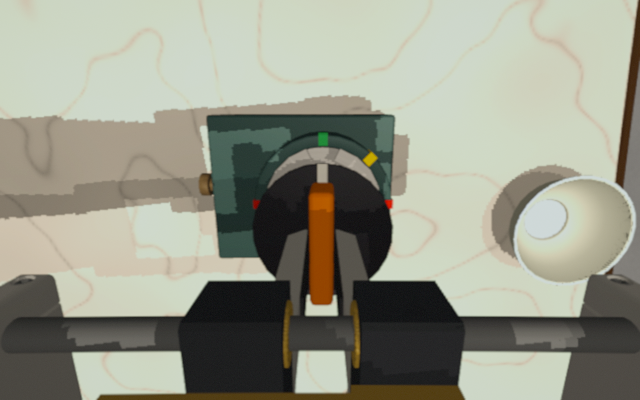

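View pics/s4.png

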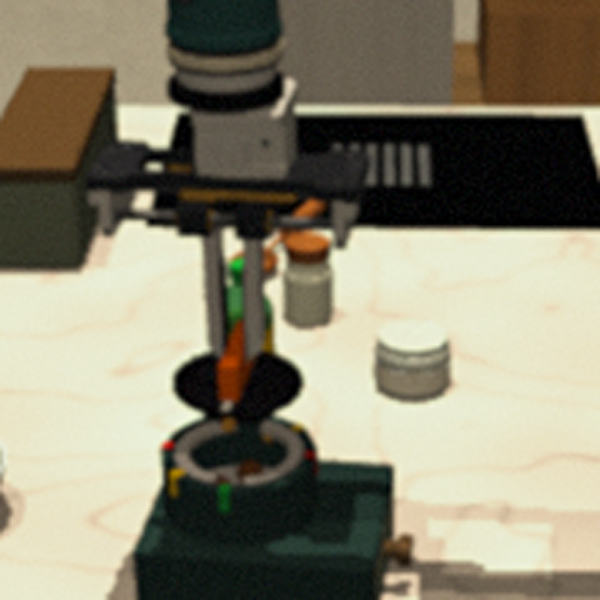

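Wrist: green mark (323,138), yellow (370,159), reds (256,204) and (389,203), lid pointer tip (322,166), and flange spanning about columns 252–392. The lid is level in the side view. Next I fit the flange circle to get the lid's centre and height in the hand.

Run:
```python
from h import *
np.set_printoptions(precision=4,suppress=True)
w=robot.snapshot("wrist");g=w["color"].max(2)
E=w["extrinsics"];print("cam",-E[:3,:3].T@E[:3,3],w["fx"])
pts=[]
for r in range(205,262,8):
    row=cv2.GaussianBlur(g,(3,3),0)[r].astype(int)
    print(r,"L",row[242:266:2],"R",row[380:404:2])
for c in (275,285,295,345,355,365): print(c,g[160:200:2,c])
m=onplane(w,[(323,138),(370,159),(256,204),(389,203)],.11);print(m,"red dist",np.linalg.norm(m[2]-m[3]),"mid red",(m[2]+m[3])/2)
d=m[3]-m[2];print("red axis",np.degrees(np.arctan2(d[1],d[0])))
```

```text
cam [0.631  0.0898 0.3656] 326.32224647574765
205 L [ 45  45  45  45  45  75 124 120  61  23  23  22] R [ 32  27  28  97 195 208 208 213 214 213 213 213]
213 L [45 45 45 45 45 45 36 22 22 21 21 21] R [ 22  22  21  21  39 153 207 209 209 209 209 210]
221 L [44 44 44 44 45 38 24 21 22 23 22 22] R [ 22  22  22  21  20  55 171 214 214 214 214 214]
229 L [46 46 46 51 56 42 23 21 21 21 22 23] R [ 22  21  21  21  22  29 130 208 215 215 215 214]
237 L [81 82 82 81 81 66 29 21 22 22 21 22] R [ 21  22  22  21  20  39 158 213 214 214 215 215]
245 L [81 81 81 82 81 81 61 25 21 21 20 19] R [ 21  21  21  21  24 105 197 212 213 214 215 215]
253 L [80 79 80 79 79 79 79 67 30 20 21 19] R [ 20  20  19  40 149 206 207 208 209 211 212 212]
261 L [201 207 209 209 209 209 209 209 209 183  87  23] R [ 21  40 137 208 217 217 217 217 217 217 217 216]
275 [107  62  63  62  64 119 138 127 125 126  85  33  34  31  33  32  31  29
  30  28]
285 [126 158 158 138 127 128 122  48  32  31  32  34  34  33  33  32  29  30
  30  31]
295 [159 158 128 128  93  30  34  35  36  35  35  34  35  33  33  32  34  34
  31  33]
345 [164 161 161 134  37  40  42  41  38  38  36  39  38  38  35  35  36  36
  37  33]
355 [162 161 162 164 162 141  46  37  39  39  40  36  38  36  38  35  37  34
  36  37]
365 [199 190 126 137 161 159 160 169 158  82  36  39  35  34  35  38  35  37
  35  38]
[[0.6296 0.0697]
 [0.6643 0.0491]
 [0.5691 0.0237]
 [0.6767 0.0115]] red dist 0.1082071897678453 mid red [0.6229 0.0176]
red axis -6.460416352812128
```

Run:
```python
from h import *
from scipy.optimize import least_squares
w=robot.snapshot("wrist")
P=[(253.7,213),(252.7,221),(252.5,229),(253.2,237),(254.5,245),(256.5,253),(388.5,213),(390.5,221),(391.2,229),(390.7,237),(389.3,245),(387.3,253),(275,181),(285,173.5),(295,168.5),(345,167),(355,171.5),(365,178)]
f=lambda x:np.linalg.norm(onplane(w,P,x[2])-x[:2],axis=1)-.046
r=least_squares(f,[.62,.015,.17],x_scale=[.01,.01,.01]);print(r.x,np.abs(r.fun).max())
c=r.x;p=onplane(w,[(322,166.5)],c[2])[0]-c[:2];print("pointer",np.linalg.norm(p),np.degrees(np.arctan2(p[1],p[0])))
o=robot.get_obs();print(o["tool_pos"],np.degrees(o["ee_rot"]),"lid to tcp",c-o["tool_pos"])
```

```text
[0.62179449 0.01255656 0.16286301] 0.0005034128241540939
pointer 0.04422228462870907 82.84458129095418
[0.62145566 0.01443874 0.1868404 ] [-1.79983336e+02 -4.63726319e-03  8.30614956e+01] lid to tcp [ 0.00033883 -0.00188219 -0.02397739]
```

The lid is held only by the bar's top ~5 mm, but level. I'll seat it gently, regrip lower, then twist.

Scaled: 0.01 m / 0.8 = 0.0125, 0.0051 m / 0.8 = 0.0064, -0.007 rad / 3.1416 = -0.0022.

```bash
python3 nudge.py '{"segments": [[0, 0.0064, 0.001, 0, -0.0022], [0, 0, 0, 0.0125, 0], [0, 0, 0, 0.0125, 0], [0, 0, 0, 0.0063, 0], [0, 0, 0, 0, 0], [0, 0, 0, 0, 0]]}'; python3 nudge.py '{"segments": [[0, 0, 0, 0.0038, 0], [0, 0, 0, 0.0038, 0], [0, 0, 0, 0.0038, 0], [0, 0, 0, 0.0025, 0], [0, 0, 0, 0, 0]]}'
```

```text
time: 9.93
tool_pos: [0.6223, 0.0194, 0.1607]
ee_rot: [-3.139, 0.0, 1.456]
wrist_force: [-0.5, 0.2, -2.1]
width: 0.0132
finger_force: 29.9
time: 10.35
tool_pos: [0.6226, 0.0193, 0.1504]
ee_rot: [-3.141, -0.0, 1.456]
wrist_force: [0.7, 0.4, -2.0]
width: 0.0137
finger_force: 29.9
```

Scaled: 0.002 m / 0.8 = 0.0025, 0.001 m / 0.8 = 0.0013.

```bash
python3 nudge.py '{"segments": [[0, 0, 0, 0.0025, 0], [0, 0, 0, 0.0025, 0], [0, 0, 0, 0.0013, 0], [0, 0, 0, 0, 0]]}'; python3 nudge.py '{"segments": [[0, 0, 0, 0.0025, 0], [0, 0, 0, 0.0025, 0], [0, 0, 0, 0, 0]]}'
```

```text
time: 10.68
tool_pos: [0.6228, 0.0194, 0.1457]
ee_rot: [-3.141, -0.0, 1.456]
wrist_force: [0.6, -0.6, -1.9]
width: 0.0135
finger_force: 29.9
time: 10.93
tool_pos: [0.6227, 0.0194, 0.1415]
ee_rot: [-3.141, -0.0, 1.456]
wrist_force: [0.2, -0.1, -0.9]
width: 0.0134
finger_force: 29.9
```

Scaled: 0.001 m / 0.8 = 0.0013.

```bash
python3 nudge.py '{"segments": [[0, 0, 0, 0.0013, 0], [0, 0, 0, 0.0013, 0], [0, 0, 0, 0, 0]]}'; python3 nudge.py '{"segments": [[0, 0, 0, 0.0013, 0], [0, 0, 0, 0.0013, 0], [0, 0, 0, 0, 0]]}'
```

```text
time: 11.18
tool_pos: [0.6228, 0.0194, 0.1398]
ee_rot: [-3.141, -0.0, 1.456]
wrist_force: [1.7, 0.5, -1.6]
width: 0.0136
finger_force: 29.9
time: 11.43
tool_pos: [0.6228, 0.0194, 0.1378]
ee_rot: [-3.141, -0.0, 1.456]
wrist_force: [0.0, 0.2, -1.2]
width: 0.0137
finger_force: 29.9
```

Scaled: 0.001 m / 0.8 = 0.0013.

```bash
python3 nudge.py '{"segments": [[0, 0, 0, 0.0013, 0], [0, 0, 0, 0.0013, 0], [0, 0, 0, 0, 0]]}'; python3 nudge.py '{"segments": [[0, 0, 0, 0.0013, 0], [0, 0, 0, 0.0013, 0], [0, 0, 0, 0, 0]]}'
python3 - <<'E'
from h import *
w=robot.snapshot("wrist");s=robot.snapshot("side")
a=w["color"][100:320,190:460];a=cv2.resize(a,None,fx=1.8,fy=1.8)
b=cv2.resize(s["color"][130:230,240:340],(396,396),interpolation=cv2.INTER_CUBIC)
im=np.zeros((396,800,3),np.uint8);im[:,:396]=b;im[:,400:]=a[:396,43:443];cv2.imwrite("pics/c5.png",im)
E
```

```text
time: 11.68
tool_pos: [0.6232, 0.0194, 0.1368]
ee_rot: [3.141, -0.0, 1.456]
wrist_force: [-0.4, 0.3, 0.5]
width: 0.0136
finger_force: 29.9
time: 11.93
tool_pos: [0.6237, 0.0194, 0.1358]
ee_rot: [3.139, -0.0, 1.456]
wrist_force: [0.2, 0.8, 4.0]
width: 0.0137
finger_force: 30.0
```

View pics/c5.png

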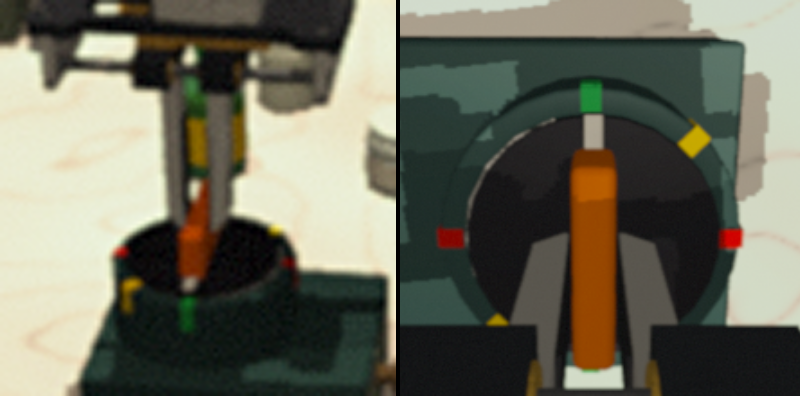

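Lid lies in the rim with its pointer at the green mark (592,95), and contact came at the seated height. Now regrip lower.

Scaled: 0.005 m / 0.8 = 0.0063, 0.003 m / 0.8 = 0.0038.

```bash
python3 nudge.py '{"segments": [[0.04, 0, 0, -0.0013, 0], [0.04, 0, 0, 0, 0], [0.04, 0, 0, 0, 0], [0.04, 0, 0, 0, 0], [0.04, 0, 0, 0.0063, 0], [0.04, 0, 0, 0.0063, 0], [0.04, 0, 0, 0.0038, 0], [0.04, 0, 0, 0, 0]]}'
```

```text
time: 12.7
tool_pos: [0.6221, 0.0194, 0.1203]
ee_rot: [-3.139, 0.0, 1.456]
wrist_force: [0.2, -0.2, 0.5]
width: 0.0403
finger_force: 0.0
```

Scaled: 0.0008 m / 0.8 = 0.001.

```bash
python3 nudge.py '{"segments": [[0, 0, 0.001, 0, 0], [0, 0, 0, 0, 0], [0, 0, 0, 0, 0], [0, 0, 0, 0, 0], [0, 0, 0, 0, 0], [0, 0, 0, 0, 0], [0, 0, 0, 0, 0], [0, 0, 0, 0, 0]]}'
python3 - <<'E'
from h import *
from scipy.optimize import least_squares
w=robot.snapshot("wrist");cv2.imwrite("pics/w6.png",w["color"])
g=cv2.GaussianBlur(w["color"].max(2),(3,3),0).astype(int)
o=robot.get_obs();print(o["tool_pos"],o["wrist_torque"])
E
```

```text
time: 13.37
tool_pos: [0.6239, 0.0193, 0.1224]
ee_rot: [3.141, -0.0, 1.456]
wrist_force: [-0.1, 0.1, 1.1]
width: 0.0138
finger_force: 30.0
[0.62389447 0.01927937 0.12242393] [-0.08978739  0.12598075 -0.02739255]
```

Scaled: 0.001 m / 0.8 = 0.0013, 0.06 rad / 3.1416 = 0.0191.

```bash
python3 nudge.py '{"segments": [[0, 0, 0, 0.0013, 0.0191], [0, 0, 0, 0, 0.0191], [0, 0, 0, 0, 0.0191], [0, 0, 0, 0, 0.0191], [0, 0, 0, 0, 0.0191], [0, 0, 0, 0, 0]]}'; python3 nudge.py '{"segments": [[0, 0, 0, 0, 0.0191], [0, 0, 0, 0, 0.0191], [0, 0, 0, 0, 0.0191], [0, 0, 0, 0, 0.0191], [0, 0, 0, 0, 0.0191], [0, 0, 0, 0, 0.0191], [0, 0, 0, 0, 0.0191], [0, 0, 0, 0, 0.0191], [0, 0, 0, 0, 0], [0, 0, 0, 0, 0]]}'
python3 - <<'E'
from h import *
w=robot.snapshot("wrist");s=robot.snapshot("side")
o=robot.get_obs();print(o["tool_pos"],o["wrist_torque"],o["wrist_force"])
a=w["color"][100:320,190:460];a=cv2.resize(a,None,fx=1.8,fy=1.8)
b=cv2.resize(s["color"][130:230,240:340],(396,396),interpolation=cv2.INTER_CUBIC)
im=np.zeros((396,800,3),np.uint8);im[:,:396]=b;im[:,400:]=a[:396,43:443];cv2.imwrite("pics/c7.png",im)
E
```

```text
time: 13.92
tool_pos: [0.6238, 0.0194, 0.1224]
ee_rot: [3.141, -0.001, 1.155]
wrist_force: [-1.8, 0.5, 4.2]
width: 0.0138
finger_force: 30.0
time: 14.75
tool_pos: [0.6244, 0.019, 0.1224]
ee_rot: [3.14, -0.001, 0.678]
wrist_force: [-0.0, -1.4, 5.4]
width: 0.0138
finger_force: 30.0
[0.62436075 0.01902221 0.12238196] [-0.12672196  0.33377972 -0.00209718] [-0.26409102 -0.32661001  4.84346411]
```

View pics/c7.png

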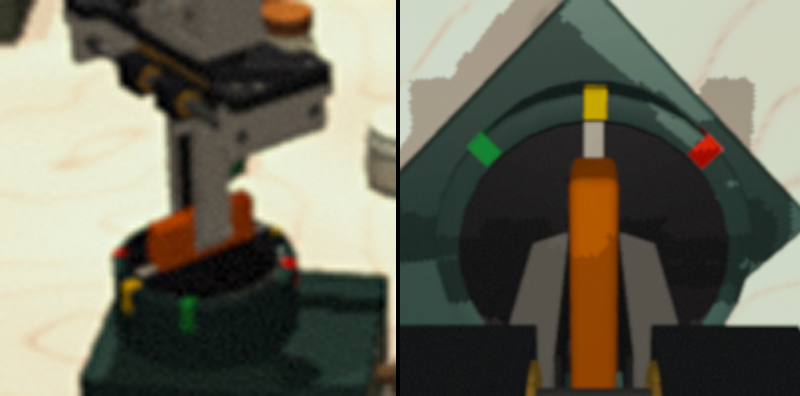

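The pointer stands at the yellow mark (596,103), with the flange on the rim. I'll check the spring torque over a few readings before handing in.

```bash
for i in 1 2 3; do python3 nudge.py '{"segments": [[0, 0, 0, 0, 0], [0, 0, 0, 0, 0]]}' | head -3|tail -2; python3 -c "
from h import *
o=robot.get_obs();print(np.round(o['wrist_torque'],3),np.round(o['joint_torque'],3),o['finger_force'])"; done
```

```text
tool_pos: [0.6243, 0.019, 0.1224]
ee_rot: [3.14, -0.001, 0.678]
[-0.093  0.31   0.012] [ 2.6500e-01 -3.8321e+01 -2.7380e+01  1.9100e-01 -3.5200e-01  1.2000e-02] 30.00417709350586
tool_pos: [0.6244, 0.019, 0.1224]
ee_rot: [3.14, -0.002, 0.678]
[-0.137  0.354  0.038] [ 2.6400e-01 -3.8322e+01 -2.7380e+01  1.9100e-01 -3.5200e-01  1.2000e-02] 30.004189610481262
tool_pos: [0.6244, 0.0191, 0.1224]
ee_rot: [3.14, -0.001, 0.678]
[-0.121  0.329  0.023] [ 2.6400e-01 -3.8321e+01 -2.7379e+01  1.9100e-01 -3.5200e-01  1.2000e-02] 30.00419408082962
```

Torque reads low, so I'll check the lugs really are under the lip with a gentle pull up.

Scaled: -0.001 m / 0.8 = -0.0013.

```bash
for r in 1 2 3; do python3 nudge.py '{"segments": [[0, 0, 0, -0.0013, 0], [0, 0, 0, 0, 0], [0, 0, 0, 0, 0]]}' | sed -n '2p;4p'; python3 -c "
from h import *
o=robot.get_obs();print(np.round(o['wrist_torque'],3),np.round(o['joint_torque'][5],3))"; done
```

```text
tool_pos: [0.6243, 0.0191, 0.1224]
wrist_force: [0.7, -0.9, 3.0]
[-0.202 -0.094  0.097] 0.092
tool_pos: [0.6241, 0.019, 0.1225]
wrist_force: [3.1, -2.0, -1.0]
[-0.31  -0.547  0.105] 0.113
tool_pos: [0.6235, 0.0191, 0.1232]
wrist_force: [2.7, -1.5, -3.7]
[-0.361 -0.556  0.089] 0.11
```

Spring torque of about 0.1 N m appears once the rim friction is relieved, so the lugs are engaged. I'll settle back and hand in.

Scaled: 0.002 m / 0.8 = 0.0025.

```bash
python3 nudge.py '{"segments": [[0, 0, 0, 0.0025, 0], [0, 0, 0, 0, 0], [0, 0, 0, 0, 0], [0, 0, 0, 0, 0], [0, 0, 0, 0, 0], [0, 0, 0, 0, 0]]}'; python3 -c "
from h import *
o=robot.get_obs();print(np.round(o['wrist_torque'],3),np.round(o['joint_torque'][5],3))
print(robot.close_job())"
```

```text
time: 16.6
tool_pos: [0.6237, 0.019, 0.1224]
ee_rot: [3.141, 0.0, 0.676]
wrist_force: [1.7, -2.8, 0.2]
width: 0.0138
finger_force: 30.0
[-0.542 -0.15   0.113] 0.109
the job is handed in; nothing more can be done
None
```

I handed the job in at 16.6 s: drawer shut, lid seated and gripped with 30 N, pointers at the yellow marks, and about 0.11 N m of spring torque felt; the hand-in returned no verdict.

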